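# Fish the massage stick out of the dumbbell rack

## Task

The orange massage stick has dropped between the rails of the low dumbbell rack into the tray underneath. Fish it out through the gap where a pair of dumbbells is missing: it is too long to come up flat, so tip one end up through the gap first and draw it out at a slant, leaving the dumbbells where they lie. Finish while still holding the stick still in the gripper, the whole of it higher than the tops of the dumbbells and touching nothing else.

Things in the scene. Friction and masses are not known exactly. Their poses are not given: they have to be found in the camera images.
- rack: fixed low dumbbell rack, 660 mm along its y, 258 mm along x. Origin: centre of its underside, on the table. Two dark flat rails along y, tops 75 mm up, clear slot between them x = -85 to 85 mm. White tray below, 4 mm thick, 660 x 242 mm inside, closed all round by grey panels. Middle empty: along y 280 mm clear between the nearest handles, 210 mm between the nearest heads, centred on the origin to 10 mm
- dumbbell_a: loose black hexagonal dumbbell, 4 kg, lying across both rails, outermost towards the rack's -y end. 230 mm long along its own x; heads 48 mm thick, 80 mm across the flats (their height), 92 mm over the corners along y; steel handle 28 mm thick between them, its axis 40 mm above the underside. Origin: centre of its underside, at the rails' top. Must stay where it is
- dumbbell_b: loose black hexagonal dumbbell, 4 kg, lying across both rails, next to the empty gap, on the gap's -y side. 230 mm long along its own x; heads 48 mm thick, 80 mm across the flats (their height), 92 mm over the corners along y; steel handle 28 mm thick between them, its axis 40 mm above the underside. Origin: centre of its underside, at the rails' top. Must stay where it is
- dumbbell_c: loose black hexagonal dumbbell, 4 kg, lying across both rails, next to the empty gap, on the gap's +y side. 230 mm long along its own x; heads 48 mm thick, 80 mm across the flats (their height), 92 mm over the corners along y; steel handle 28 mm thick between them, its axis 40 mm above the underside. Origin: centre of its underside, at the rails' top. Must stay where it is
- dumbbell_d: loose black hexagonal dumbbell, 4 kg, lying across both rails, outermost towards the rack's +y end. 230 mm long along its own x; heads 48 mm thick, 80 mm across the flats (their height), 92 mm over the corners along y; steel handle 28 mm thick between them, its axis 40 mm above the underside. Origin: centre of its underside, at the rails' top. Must stay where it is
- stick: loose massage stick 380 mm long along its own y, 36 mm thick: round orange ribbed roller for 100 mm either side of the middle, then a yellow hexagonal grip at each end (36 mm across the flats; a thin 41 mm collar between). About 0.2 kg, balanced at the middle. Lies flat in the tray roughly along the rack, ends under the dumbbells' handles. Origin: underside at mid-length
- stick_mid (a point): centre of the stick, on its axis at mid-length, 18 mm above its underside
- stick_end1 (a point): end of the stick's axis on its own +y side, 190 mm from the middle
- stick_end2 (a point): end of the stick's axis on its own -y side, 190 mm from the middle

How it is judged:
On the way:
1. one end of the stick is up through the gap, more than 140 mm above the table, while its other end is still down in the rack, below the rails' top (75 mm) (((height (world z) of stick_end1 above 0.14 m and height (world z) of stick_end2 below 0.075 m) or (height (world z) of stick_end2 above 0.14 m and height (world z) of stick_end1 below 0.075 m))), for 0.1 s.
At the end, for the whole second after the job is handed in: the gripper still holds the stick, at rest (below 50 mm/s), with both its ends more than 180 mm above the table (the dumbbells' tops are at 155 mm), touching neither rack nor dumbbells, and every dumbbell is within 20 mm of where it lay (height (world z) of each of stick_end1, stick_end2 above 0.18 m and contact force between the fingers and stick above 1 N and contact force between each of rack, dumbbell_a, dumbbell_b, dumbbell_c, dumbbell_d and stick below 0.2 N and distance of each of dumbbell_a, dumbbell_b, dumbbell_c, dumbbell_d from where it was at the start of the episode below 0.02 m and linear speed of stick below 0.05 m/s); the arm keeps its last pose, push and grip.
It fails at once if a dumbbell is shifted by more than 20 mm (distance of any of dumbbell_a, dumbbell_b, dumbbell_c, dumbbell_d from where it was at the start of the episode above 0.02 m).
It also fails if it takes over 42 s, if anything falls off the work surface, if the arm or the gripper's body presses on something with over 40 N, if the wrist force passes 120 N, or if a joint passes its speed limit or range.

## Robot

A 6-joint arm with a two-finger parallel gripper is mounted at the origin on the work surface. World frame = base frame: x ahead of the robot, y to its left, z up, the work surface at z = 0. Lengths are in m, angles in rad, forces in N, time in s.
With the tool pointing down it reaches from about 0.375 to 0.925 m from the base axis. Payload 5.7 kg.
Tool frame: the origin (TCP) lies on the centre line of the jaws, within the pads' length; the fingertips stand 22 mm ahead of it and the grasp point (between the pads) lies 3 mm ahead of it; z points along the fingers, y is the direction in which the jaws open and shut (so a half turn about z gives the same grasp; the last joint's range is limited). The gripper opens to 88 mm and grips with 3 to 60 N. Pads are 20 mm wide; open, the fingers measure 115 mm over their backs; the gripper's body (75 mm by 178 mm) begins 61 mm behind the grasp point.
Start: joints at [1.2, 0.359, 1.51, -0, 1.272, -0.115], TCP at [0.152, 0.58, 0.245] pointing down, gripper open.
Joint ranges: [-2.97, 2.97], [-1.01, 2.36], [0.21, 2.38], [-0.96, 4.11], [0.2, 2.71], [-2.98, 2.98]. Speed limits (rad/s): [2.39, 2.39, 3.14, 3.14, 3.14, 3.14].

## Interface

Orientations are given as a 3x3 rotation matrix whose columns are the frame's x, y, z axes.
In Python, from cell import telemetry, capture, calibration, robot, spot_in gives the robot as it stands.
- The arm moves only by the tool send_rows, never from a script. Its argument "series" is a list of rows, each an object of numbers: "x", "y", "z": the shift along the tool's x, y, z in m; "rx", "ry", "rz": the turn, a rotation vector about the tool's x, y, z in rad; "gripper": the opening in per cent of the stroke, from 0 (shut) to 100 (fully open). In form: [{"x": .., "y": .., "z": .., "rx": .., "ry": .., "rz": .., "gripper": ..}, ...]. A call has 1 to 5 rows; each row shifts and turns the commanded pose from where the row before left it, along the tool's axes as they then stand; what a row does not reach is not made up. A row lasts 1/12 s, in which the tool goes at most 41.7 mm and 7.16 degrees, less where a joint would pass 70% of its speed; a pose out of reach is approached as far as the arm can. A call is refused whole if a number of a shift passes 0.0417 or a number of a turn 0.125, either way. A call with a gripper value outside its range is refused whole. The fingers move at their own pace and stop on an object; "force" is the grip in N (left out, the last holds). Time passes only in rows, so rows that do not move let the fingers close. It gives the time, the measured TCP pose, the force and the opening at its end, in the units of the state.
- telemetry.get_state(): the state, without advancing time (a new reading comes with each control period).
- capture(name): name is "side" or "top" or "wrist"; returns the picture (384x512x3 uint8, blue, green, red); there is no depth.
- calibration(name): a dict with "camera_matrix" (3x3 intrinsics, pixels), "distortion" ([k1, k2, p1, p2, k3] as OpenCV has them; the pictures are not rectified), "T" (4x4, takes a point from camera to world coordinates); the wrist camera has in their place "hand_eye" (4x4, takes a point from camera to tool coordinates, whose origin is the TCP and whose axes are the flange's). Camera axes: x right, y down, z forward; pixel columns grow to the right and rows downward; lengths in m; the calibration is good to about 2 mm. A picture is of the moment at which its call begins: read the wrist's pose just before it. calibration takes no time and is no camera call.
- robot.sign_off(): hands the job in, once; it reports no verdict.
Trained networks look in the newest picture that a camera, given by its name, has taken for a name from the list of things; names that differ only in an ending like _2 or _b are one class to them, and where a whole thing is asked for, a point or a joint stands for the part that bears it (a point fixed in the world has none). Each returns a list of dicts, best first, with "conf" (0 to 1); they miss things now and then, are a little off and sometimes report something else, mostly with a low value. They report only what shows in the picture. A call takes as long as a camera call.
- spot_in(camera, target): "bbox" ([left, top, right, bottom] in pixels, round what is visible of it).
The state is a dict: "clock": time; "joints": joint angles; "dq": joint speeds; "joint_efforts": joint torques, N m; "ee_pos": TCP position; "tool_rot": TCP orientation; "ft_force": force on the tool from outside, world axes, zero at the start; "torque": the same for the moment, N m; "opening": finger opening in m.
Only numpy, scipy, OpenCV 4.12 (cv2) and the standard library are available. Lean on these libraries where they do the work, as an engineer would, in place of code of your own. Each camera call takes 0.05 s, during which the arm holds its last target. There are 200 camera calls.

## Working session

There is one attempt and no reset: what is moved stays moved. The work goes in short steps, Python scripts to look and compute and a tool call to move; the robot and the scene stay as the last step left them, time stands still between calls to the robot, and variables do not carry over. Pictures are saved under pics/ and viewed, about 8 in all and at most 12, crops included, and the job is handed in when it is done.

Besides the shell and the picture viewer there is one more tool, called after "Request:" by a JSON object that holds its "fn" and its "kwargs", one argument or row to a line. send_rows: Moves the arm, as the interface text tells. Its arguments: {"type":"object","properties":{"series":{"type":"array"},"force":{"type":"number"}},"required":["series"]}

```bash
mkdir -p pics; ls; python3 - <<'E'
from cell import telemetry, capture, calibration, robot, spot_in
import cv2,numpy as np
np.set_printoptions(precision=4,suppress=True)
s=telemetry.get_state();print(s['clock'],s['ee_pos'],s['tool_rot'])
for n in('top','side'):
    im=capture(n);cv2.imwrite(f'pics/{n}0.png',im)
    c=calibration(n);print(n,c['camera_matrix'],c['distortion'],c['T'])
    for t in('stick','rack','dumbbell_a'):print(t,[(np.round(d['bbox']),round(d['conf'],2)) for d in spot_in(n,t)])
print(calibration('wrist'))
E
```

```text
pics
0.0 [0.1516 0.5799 0.2438] [[-0.9675  0.253  -0.0007]
 [ 0.253   0.9675 -0.0017]
 [ 0.0002 -0.0018 -1.    ]]
top [[423.0887   0.     257.6131]
 [  0.     423.0887 195.2274]
 [  0.       0.       1.    ]] [-0.1137  0.      0.      0.      0.    ] [[-0.0113 -0.9889  0.1482  0.4325]
 [-0.9998  0.0139  0.016   0.0227]
 [-0.0179 -0.1479 -0.9888  1.0672]
 [ 0.      0.      0.      1.    ]]
stick [(array([189., 198., 345., 216.]), 0.9)]
rack [(array([104., 142., 390., 267.]), 0.83)]
dumbbell_a [(array([288., 145., 337., 253.]), 0.88), (array([337., 143., 384., 248.]), 0.78), (array([113., 154., 150., 260.]), 0.67), (array([157., 153., 195., 259.]), 0.57)]
side [[438.9795   0.     254.0146]
 [  0.     438.9795 179.5141]
 [  0.       0.       1.    ]] [-0.0524  0.      0.      0.      0.    ] [[ 0.9992 -0.0132  0.0388  0.5397]
 [-0.0372 -0.6883  0.7244 -0.8112]
 [ 0.0172 -0.7253 -0.6882  0.8833]
 [ 0.      0.      0.      1.    ]]
stick [(array([240., 155., 261., 261.]), 0.71)]
rack [(array([197., 107., 314., 296.]), 0.87)]
dumbbell_a [(array([201., 182., 299., 220.]), 0.91), (array([205., 106., 283., 145.]), 0.69), (array([198., 218., 306., 260.]), 0.67), (array([203.,  88., 278., 116.]), 0.61)]
{'camera_matrix': array([[268.3123,   0.    , 252.7376],
       [  0.    , 268.3123, 188.7796],
       [  0.    ,   0.    ,   1.    ]]), 'distortion': array([-0.0457,  0.    ,  0.    ,  0.    ,  0.    ]), 'hand_eye': array([[-0.    , -0.9544, -0.2985,  0.0831],
       [ 1.    ,  0.    , -0.0001,  0.0004],
       [ 0.0002, -0.2985,  0.9544, -0.14  ],
       [ 0.    ,  0.    ,  0.    ,  1.    ]])}
```

```bash
python3 - <<'E'
import cv2,numpy as np
a=cv2.imread('pics/top0.png')[130:280,90:400];b=cv2.imread('pics/side0.png')[80:310,170:340]
a=cv2.resize(a,None,fx=2.2,fy=2.2);cv2.imwrite('pics/a.png',a)
cv2.imwrite('pics/b.png',cv2.resize(b,None,fx=2.5,fy=2.5))
E
```

```text
(no output)
```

View pics/a.png

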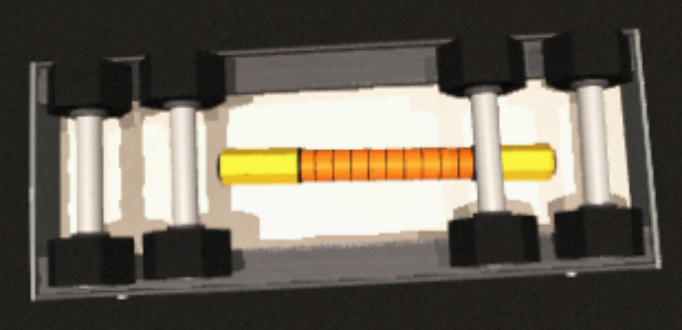

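View pics/b.png

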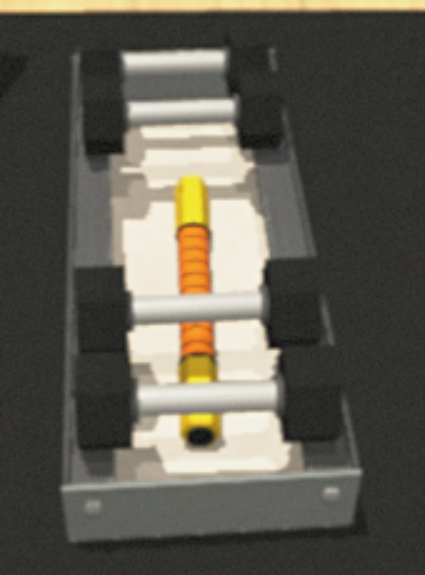

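The top view shows the stick whole: its +y yellow end is in the gap (px 189, 205) and its -y end lies beyond the b handle (px 342, 203). In the side view it lies under the near two handles, clear of the tray's end wall. Next I'll triangulate.

```bash
cat > h.py <<'E'
import numpy as np,cv2
from cell import calibration
np.set_printoptions(precision=4,suppress=True)
def ray(n,p):
    c=calibration(n);q=cv2.undistortPoints(np.array([[p]],float),c['camera_matrix'],c['distortion'])[0,0]
    T=c['T'];d=T[:3,:3]@[q[0],q[1],1];return T[:3,3],d/np.linalg.norm(d)
def plane(n,p,z):
    o,d=ray(n,p);return o+d*(z-o[2])/d[2]
def tri(*a):
    A=np.zeros((3,3));b=np.zeros(3)
    for n,p in a:
        o,d=ray(n,p);M=np.eye(3)-np.outer(d,d);A+=M;b+=M@o
    x=np.linalg.solve(A,b);return x,[round(np.linalg.norm((np.eye(3)-np.outer(*[ray(n,p)[1]]*2))@(x-ray(n,p)[0])),4) for n,p in a]
E
python3 - <<'E'
from h import *
t=lambda x,y:('top',(90+x/2.2,130+y/2.2)); s=lambda x,y:('side',(170+x/2.5,80+y/2.5))
# stick: +y end, collars, -y end (centre of visible silhouette)
for nm,a,b in (('end+',t(218,167),s(190,178)),('collar+',t(301,165),s(194,225)),('collar-',t(500,161),s(197,355)),('end-',t(554,159),s(200,435)),
 ('handle b ctr',t(487,150),s(200,308)),('handle c',t(184,164),s(182,111)),('handle a',t(596,145),s(208,398))):
    print(nm,tri(a,b))
for p in (t(218,167),t(301,165),t(554,159)):print(plane(*p,.022+.0))
print('hdl b,c',plane(*t(487,150),.129),plane(*t(184,164),.129))
for p in ((32,64),(637,30),(660,266),(33,298)):print('rim',plane(*t(*p),.075))
E
```

```text
end+ (array([0.5657, 0.2102, 0.0309]), [np.float64(0.0024), np.float64(0.0024)])
collar+ (array([0.5668, 0.1155, 0.0399]), [np.float64(0.0036), np.float64(0.0036)])
collar- (array([ 0.5643, -0.1029,  0.0662]), [np.float64(0.003), np.float64(0.003)])
end- (array([ 0.5682, -0.1694,  0.0261]), [np.float64(0.0004), np.float64(0.0004)])
handle b ctr (array([ 0.5686, -0.0839,  0.1134]), [np.float64(0.0018), np.float64(0.0018)])
handle c (array([0.5575, 0.2304, 0.1164]), [np.float64(0.0014), np.float64(0.0014)])
handle a (array([ 0.572 , -0.197 ,  0.1165]), [np.float64(0.002), np.float64(0.002)])
[0.5644 0.2116 0.022 ]
[0.5655 0.1168 0.022 ]
[ 0.5683 -0.1702  0.022 ]
hdl b,c [ 0.5647 -0.0823  0.129 ] [0.5544 0.2274 0.129 ]
rim [0.6762 0.4142 0.075 ]
rim [ 0.7038 -0.2591  0.075 ]
rim [ 0.4448 -0.27    0.075 ]
rim [0.4177 0.4028 0.075 ]
```

```bash
cat > plan.py <<'E'
import numpy as np,json,sys
from scipy.spatial.transform import Rotation as R
from cell import telemetry
def rot(th,yaw):  # tool pointing down, tool y ~ world x, stick +y end raised by th
    return R.from_euler('z',yaw)*R.from_euler('x',th)*R.from_matrix(np.array([[0,1,0],[1,0,0],[0,0,-1.]]).T)
def plan(p0,r0,p1,r1,n):
    rv=(r0.inv()*r1).as_rotvec()/n; out=[];r=r0
    for i in range(n):
        d=r.inv().apply((np.array(p1)-p0)/n)
        out.append({k:round(float(v),4) for k,v in zip(('x','y','z','rx','ry','rz'),[*d,*rv]) if abs(v)>4e-5}); r=r*R.from_rotvec(rv)
    for i in range(0,n,5): print(json.dumps(out[i:i+5]))
def now():
    s=telemetry.get_state(); return np.array(s['ee_pos']),R.from_matrix(np.array(s['tool_rot'])),s
E
python3 - <<'E'
from plan import *
p,r,s=now(); plan(p,r,[.567,.067,.245],rot(0,.01),20)
E
```

```text
[{"x": -0.0266, "y": -0.0196, "rz": 0.0653}, {"x": -0.0278, "y": -0.0178, "rz": 0.0653}, {"x": -0.0289, "y": -0.016, "rz": 0.0653}, {"x": -0.0299, "y": -0.014, "rz": 0.0653}, {"x": -0.0307, "y": -0.0121, "rz": 0.0653}]
[{"x": -0.0315, "y": -0.01, "rz": 0.0653}, {"x": -0.032, "y": -0.008, "rz": 0.0653}, {"x": -0.0325, "y": -0.0059, "rz": 0.0653}, {"x": -0.0328, "y": -0.0037, "rz": 0.0653}, {"x": -0.033, "y": -0.0016, "rz": 0.0653}]
[{"x": -0.033, "y": 0.0006, "rz": 0.0653}, {"x": -0.0329, "y": 0.0027, "rz": 0.0653}, {"x": -0.0327, "y": 0.0049, "rz": 0.0653}, {"x": -0.0323, "y": 0.007, "rz": 0.0653}, {"x": -0.0317, "y": 0.0091, "rz": 0.0653}]
[{"x": -0.0311, "y": 0.0111, "rz": 0.0653}, {"x": -0.0303, "y": 0.0131, "rz": 0.0653}, {"x": -0.0294, "y": 0.0151, "rz": 0.0653}, {"x": -0.0283, "y": 0.017, "rz": 0.0653}, {"x": -0.0272, "y": 0.0188, "rz": 0.0653}]
```

Request:
{"fn": "send_rows", "kwargs": {
  "series": [
    {"x": -0.0266,"y": -0.0196,"rz": 0.0653,"gripper": 100},
    {"x": -0.0278,"y": -0.0178,"rz": 0.0653},
    {"x": -0.0289,"y": -0.016,"rz": 0.0653},
    {"x": -0.0299,"y": -0.014,"rz": 0.0653},
    {"x": -0.0307,"y": -0.0121,"rz": 0.0653}
  ]
}}

```text
invalid input
```

Request:
{"fn": "send_rows", "kwargs": {
  "series": [
    {"x": -0.0315,"y": -0.01,"rz": 0.0653},
    {"x": -0.032,"y": -0.008,"rz": 0.0653},
    {"x": -0.0325,"y": -0.0059,"rz": 0.0653},
    {"x": -0.0328,"y": -0.0037,"rz": 0.0653},
    {"x": -0.033,"y": -0.0016,"rz": 0.0653}
  ]
}}

```text
invalid input
```

Request:
{"fn": "send_rows", "kwargs": {
  "series": [
    {"x": -0.033,"y": 0.0006,"rz": 0.0653},
    {"x": -0.0329,"y": 0.0027,"rz": 0.0653},
    {"x": -0.0327,"y": 0.0049,"rz": 0.0653},
    {"x": -0.0323,"y": 0.007,"rz": 0.0653},
    {"x": -0.0317,"y": 0.0091,"rz": 0.0653}
  ]
}}

```text
invalid input
```

Request:
{"fn": "send_rows", "kwargs": {
  "series": [
    {"x": -0.0311,"y": 0.0111,"rz": 0.0653},
    {"x": -0.0303,"y": 0.0131,"rz": 0.0653},
    {"x": -0.0294,"y": 0.0151,"rz": 0.0653},
    {"x": -0.0283,"y": 0.017,"rz": 0.0653},
    {"x": -0.0272,"y": 0.0188,"rz": 0.0653}
  ]
}}

```text
invalid input
```

```bash
python3 - <<'E'
from plan import *
from cell import *
import cv2
p,r,s=now();print(s['clock'],p,s['tool_rot'],s['joints'],s['ft_force'],s['opening'])
im=capture('wrist');cv2.imwrite('pics/w1.png',im)
print(spot_in('wrist','stick'))
E
```

```text
0.4 [0.15175466 0.58037818 0.24448947] [[-9.67475905e-01  2.52963156e-01 -1.22244691e-04]
 [ 2.52963183e-01  9.67475853e-01 -3.18270406e-04]
 [ 3.77581007e-05 -3.38842355e-04 -9.99999942e-01]] [ 1.19993921e+00  3.58920674e-01  1.51056096e+00 -1.47688870e-06
  1.27245196e+00 -1.15114861e-01] [ 0.25808096 -0.51455386 -0.91843417] 0.08785244731939065
[]
```

View pics/w1.png

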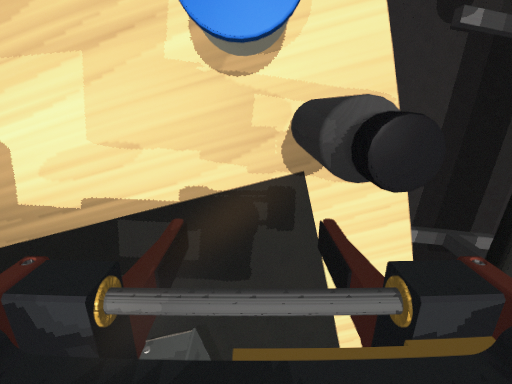

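The wrist view shows only the floor items near the start, because the moves were refused and the arm hasn't moved. I'll send complete rows instead.

Request:
{"fn": "send_rows", "kwargs": {
  "series": [
    {"x": -0.0266,"y": -0.0196,"z": 0,"rx": 0,"ry": 0,"rz": 0.0653,"gripper": 100},
    {"x": -0.0278,"y": -0.0178,"z": 0,"rx": 0,"ry": 0,"rz": 0.0653,"gripper": 100},
    {"x": -0.0289,"y": -0.016,"z": 0,"rx": 0,"ry": 0,"rz": 0.0653,"gripper": 100},
    {"x": -0.0299,"y": -0.014,"z": 0,"rx": 0,"ry": 0,"rz": 0.0653,"gripper": 100},
    {"x": -0.0307,"y": -0.0121,"z": 0,"rx": 0,"ry": 0,"rz": 0.0653,"gripper": 100}
  ]
}}

```text
clock: 0.92
ee_pos: [0.2562, 0.4509, 0.2447]
tool_rot: [[-0.834, 0.552, 0.0], [0.552, 0.834, 0.0], [-0.0, 0.0, -1.0]]
ft_force: [0.3, -0.3, -0.1]
opening: 0.0877
```

Request:
{"fn": "send_rows", "kwargs": {
  "series": [
    {"x": -0.0315,"y": -0.01,"z": 0,"rx": 0,"ry": 0,"rz": 0.0653,"gripper": 100},
    {"x": -0.032,"y": -0.008,"z": 0,"rx": 0,"ry": 0,"rz": 0.0653,"gripper": 100},
    {"x": -0.0325,"y": -0.0059,"z": 0,"rx": 0,"ry": 0,"rz": 0.0653,"gripper": 100},
    {"x": -0.0328,"y": -0.0037,"z": 0,"rx": 0,"ry": 0,"rz": 0.0653,"gripper": 100},
    {"x": -0.033,"y": -0.0016,"z": 0,"rx": 0,"ry": 0,"rz": 0.0653,"gripper": 100}
  ]
}}

```text
clock: 1.33
ee_pos: [0.3602, 0.3223, 0.2449]
tool_rot: [[-0.612, 0.791, 0.001], [0.791, 0.612, 0.0], [-0.0, 0.001, -1.0]]
ft_force: [0.7, 0.4, -1.2]
opening: 0.0881
```

Request:
{"fn": "send_rows", "kwargs": {
  "series": [
    {"x": -0.033,"y": 0.0006,"z": 0,"rx": 0,"ry": 0,"rz": 0.0653,"gripper": 100},
    {"x": -0.0329,"y": 0.0027,"z": 0,"rx": 0,"ry": 0,"rz": 0.0653,"gripper": 100},
    {"x": -0.0327,"y": 0.0049,"z": 0,"rx": 0,"ry": 0,"rz": 0.0653,"gripper": 100},
    {"x": -0.0323,"y": 0.007,"z": 0,"rx": 0,"ry": 0,"rz": 0.0653,"gripper": 100},
    {"x": -0.0317,"y": 0.0091,"z": 0,"rx": 0,"ry": 0,"rz": 0.0653,"gripper": 100}
  ]
}}

```text
clock: 1.75
ee_pos: [0.464, 0.1937, 0.2449]
tool_rot: [[-0.326, 0.945, 0.0], [0.945, 0.326, 0.0], [-0.0, 0.0, -1.0]]
ft_force: [-0.2, 1.4, 0.4]
opening: 0.0876
```

Request:
{"fn": "send_rows", "kwargs": {
  "series": [
    {"x": -0.0311,"y": 0.0111,"z": 0,"rx": 0,"ry": 0,"rz": 0.0653,"gripper": 100},
    {"x": -0.0303,"y": 0.0131,"z": 0,"rx": 0,"ry": 0,"rz": 0.0653,"gripper": 100},
    {"x": -0.0294,"y": 0.0151,"z": 0,"rx": 0,"ry": 0,"rz": 0.0653,"gripper": 100},
    {"x": -0.0283,"y": 0.017,"z": 0,"rx": 0,"ry": 0,"rz": 0.0653,"gripper": 100},
    {"x": -0.0272,"y": 0.0188,"z": 0,"rx": 0,"ry": 0,"rz": 0.0653,"gripper": 100}
  ]
}}

```text
clock: 2.17
ee_pos: [0.5677, 0.0652, 0.2448]
tool_rot: [[-0.006, 1.0, 0.0], [1.0, 0.006, 0.0], [0.0, 0.0, -1.0]]
ft_force: [0.8, 0.7, -0.3]
opening: 0.0881
```

```bash
python3 - <<'E'
from plan import *
from cell import *
import cv2
p,r,s=now();print(s['clock'],p,s['tool_rot'],s['joints'],s['ft_force'],s['opening'])
im=capture('wrist');cv2.imwrite('pics/w2.png',im)
print(spot_in('wrist','stick'))
E
```

```text
2.1667 [0.56770994 0.0651628  0.24479586] [[-5.52939186e-03  9.99984681e-01  2.51309831e-04]
 [ 9.99984713e-01  5.52939065e-03  5.49559162e-06]
 [ 4.10591721e-06  2.51336376e-04 -9.99999968e-01]] [-6.59001149e-03  3.17661357e-01  1.57309674e+00  7.53459039e-06
  1.25058329e+00 -1.21218018e-02] [ 0.77704959  0.73614656 -0.32155761] 0.0880523607523961
[{'bbox': [233.7, 50.6, 269.2, 288.8], 'conf': 0.83}]
```

View pics/w2.png

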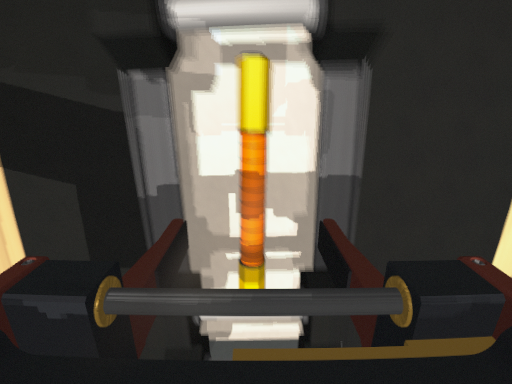

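The stick appears centred between the fingers, at column 253: its far end is at row 55, the collars at rows 132 and 264. I'll check this against the wrist calibration.

```bash
python3 - <<'E'
from plan import *
from cell import *
import cv2
p,r,s=now();c=calibration('wrist');H=c['hand_eye']
for px in ((254.5,56),(253.5,132),(253,264),(238,80),(270,80),(241,240),(264.5,240)):
    q=cv2.undistortPoints(np.array([[px]],float),c['camera_matrix'],c['distortion'])[0,0]
    d=r.apply(H[:3,:3]@[*q,1]);o=p+r.apply(H[:3,3]);print(px,np.round(o+d*(.03-o[2])/d[2],4))
P=[.567,.067,.245]
plan(p,r,[.567,.066,.031],rot(0,.003),10)
E
```

```text
(254.5, 56) [0.572  0.2031 0.03  ]
(253.5, 132) [0.5712 0.1119 0.03  ]
(253, 264) [ 0.5713 -0.0859  0.03  ]
(238, 80) [0.5517 0.1755 0.03  ]
(270, 80) [0.5913 0.1757 0.03  ]
(241, 240) [ 0.5534 -0.0449  0.03  ]
(264.5, 240) [ 0.5881 -0.0449  0.03  ]
[{"x": 0.0003, "y": -0.0004, "z": 0.0214, "rx": 0.0003, "ry": 0.0002, "rz": 0.0001}, {"x": 0.0003, "y": -0.0004, "z": 0.0214, "rx": 0.0003, "ry": 0.0002, "rz": 0.0001}, {"x": 0.0003, "y": -0.0004, "z": 0.0214, "rx": 0.0003, "ry": 0.0002, "rz": 0.0001}, {"x": 0.0003, "y": -0.0004, "z": 0.0214, "rx": 0.0003, "ry": 0.0002, "rz": 0.0001}, {"x": 0.0003, "y": -0.0004, "z": 0.0214, "rx": 0.0003, "ry": 0.0002, "rz": 0.0001}]
[{"x": 0.0003, "y": -0.0004, "z": 0.0214, "rx": 0.0003, "ry": 0.0002, "rz": 0.0001}, {"x": 0.0003, "y": -0.0004, "z": 0.0214, "rx": 0.0003, "ry": 0.0002, "rz": 0.0001}, {"x": 0.0003, "y": -0.0003, "z": 0.0214, "rx": 0.0003, "ry": 0.0002, "rz": 0.0001}, {"x": 0.0003, "y": -0.0003, "z": 0.0214, "rx": 0.0003, "ry": 0.0002, "rz": 0.0001}, {"x": 0.0003, "y": -0.0003, "z": 0.0214, "rx": 0.0003, "ry": 0.0002, "rz": 0.0001}]
```

Request:
{"fn": "send_rows", "kwargs": {
  "series": [
    {"x": 0,"y": 0.001,"z": 0.03,"rx": 0,"ry": 0,"rz": 0,"gripper": 100},
    {"x": 0,"y": 0,"z": 0.03,"rx": 0,"ry": 0,"rz": 0,"gripper": 100},
    {"x": 0,"y": 0,"z": 0.03,"rx": 0,"ry": 0,"rz": 0,"gripper": 100},
    {"x": 0,"y": 0,"z": 0.03,"rx": 0,"ry": 0,"rz": 0,"gripper": 100},
    {"x": 0,"y": 0,"z": 0.03,"rx": 0,"ry": 0,"rz": 0,"gripper": 100}
  ]
}}

```text
clock: 2.68
ee_pos: [0.5673, 0.0673, 0.0937]
tool_rot: [[-0.01, 1.0, 0.0], [1.0, 0.01, 0.0], [0.0, 0.0, -1.0]]
ft_force: [0.1, -0.3, -0.5]
opening: 0.0877
```

Request:
{"fn": "send_rows", "kwargs": {
  "series": [
    {"x": 0,"y": 0,"z": 0.02,"rx": 0,"ry": 0,"rz": 0,"gripper": 100},
    {"x": 0,"y": 0,"z": 0.02,"rx": 0,"ry": 0,"rz": 0,"gripper": 100},
    {"x": 0,"y": 0,"z": 0.015,"rx": 0,"ry": 0,"rz": 0,"gripper": 100},
    {"x": 0,"y": 0,"z": 0.008,"rx": 0,"ry": 0,"rz": 0,"gripper": 100},
    {"x": 0,"y": 0,"z": 0,"rx": 0,"ry": 0,"rz": 0,"gripper": 100}
  ]
}}

```text
clock: 3.1
ee_pos: [0.5662, 0.0672, 0.0301]
tool_rot: [[-0.01, 1.0, -0.003], [1.0, 0.01, 0.0], [0.0, -0.003, -1.0]]
ft_force: [0.5, -0.4, 0.1]
opening: 0.0874
```

Request:
{"fn": "send_rows", "kwargs": {
  "series": [
    {"x": 0,"y": 0,"z": 0,"rx": 0,"ry": 0,"rz": 0,"gripper": 0},
    {"x": 0,"y": 0,"z": 0,"rx": 0,"ry": 0,"rz": 0,"gripper": 0},
    {"x": 0,"y": 0,"z": 0,"rx": 0,"ry": 0,"rz": 0,"gripper": 0},
    {"x": 0,"y": 0,"z": 0,"rx": 0,"ry": 0,"rz": 0,"gripper": 0},
    {"x": 0,"y": 0,"z": 0,"rx": 0,"ry": 0,"rz": 0,"gripper": 0}
  ],
  "force": 50
}}

```text
clock: 3.52
ee_pos: [0.5684, 0.0667, 0.0325]
tool_rot: [[-0.009, 1.0, 0.001], [1.0, 0.009, -0.0], [-0.0, 0.001, -1.0]]
ft_force: [0.8, 0.2, -0.1]
opening: 0.0583
```

Request:
{"fn": "send_rows", "kwargs": {
  "series": [
    {"x": 0,"y": 0,"z": 0,"rx": 0,"ry": 0,"rz": 0,"gripper": 0},
    {"x": 0,"y": 0,"z": 0,"rx": 0,"ry": 0,"rz": 0,"gripper": 0},
    {"x": 0,"y": 0,"z": 0,"rx": 0,"ry": 0,"rz": 0,"gripper": 0},
    {"x": 0,"y": 0,"z": 0,"rx": 0,"ry": 0,"rz": 0,"gripper": 0},
    {"x": 0,"y": 0,"z": 0,"rx": 0,"ry": 0,"rz": 0,"gripper": 0}
  ]
}}

```text
clock: 3.93
ee_pos: [0.5668, 0.0667, 0.0316]
tool_rot: [[-0.009, 1.0, -0.002], [1.0, 0.009, -0.0], [-0.0, -0.002, -1.0]]
ft_force: [-3.4, 0.4, 3.7]
opening: 0.0354
```

```bash
cat > arc.py <<'E'
from plan import *
L=.24;h=.0096
def tcp(low,th,x=.567): 
    u=np.array([np.cos(th),np.sin(th)]);n=np.array([-u[1],u[0]]);q=np.array(low)+L*u+h*n
    return np.array([x,*q])
def seq(lows,degs,yaw=.0095):
    p,r=tcp(lows[0],np.radians(degs[0])),rot(np.radians(degs[0]),yaw)
    out=[]
    for l,d in zip(lows[1:],degs[1:]):
        p1,r1=tcp(l,np.radians(d)),rot(np.radians(d),yaw)
        sh=r.inv().apply(p1-p);rv=(r.inv()*r1).as_rotvec()
        out.append([round(float(v),4) for v in [*sh,*rv]]);p,r=p1,r1
    for o in out: print(o)
    print('final tcp',p)
E
python3 - <<'E'
from arc import *
t=np.linspace(0,1,11)
seq(list(zip(-.173-.018*np.minimum(1,t*1.5),.022+.005*np.minimum(1,t*3))),20*t)
print()
# draw along slant 20deg->24
t=np.linspace(0,1,7)
seq(list(zip(-.191+.168*t*np.cos(np.radians(20)),.027+.168*t*np.sin(np.radians(20)))),[20]*7)
E
```

```text
[-0.0032, -0.0, -0.0099, 0.0, 0.0349, 0.0]
[-0.0031, -0.0, -0.01, 0.0, 0.0349, 0.0]
[-0.0031, -0.0, -0.0101, 0.0, 0.0349, -0.0]
[-0.0031, -0.0, -0.0091, 0.0, 0.0349, -0.0]
[-0.0032, -0.0, -0.0087, 0.0, 0.0349, 0.0]
[-0.0031, -0.0, -0.0088, 0.0, 0.0349, -0.0]
[-0.0022, -0.0, -0.0087, -0.0, 0.0349, -0.0]
[-0.0005, -0.0, -0.0084, 0.0, 0.0349, 0.0]
[-0.0005, -0.0, -0.0084, 0.0, 0.0349, 0.0]
[-0.0005, -0.0, -0.0084, 0.0, 0.0349, -0.0]
final tcp [0.567      0.03124284 0.11810588]

[0.028, 0.0002, -0.0, 0.0, 0.0, 0.0]
[0.028, 0.0002, -0.0, 0.0, 0.0, 0.0]
[0.028, 0.0002, -0.0, 0.0, 0.0, 0.0]
[0.028, 0.0002, -0.0, 0.0, 0.0, 0.0]
[0.028, 0.0002, -0.0, 0.0, 0.0, 0.0]
[0.028, 0.0002, -0.0, 0.0, 0.0, 0.0]
final tcp [0.567      0.1891112  0.17556527]
```

Request:
{"fn": "send_rows", "kwargs": {
  "series": [
    {"x": -0.0032,"y": 0,"z": -0.01,"rx": 0,"ry": 0.035,"rz": 0,"gripper": 0},
    {"x": -0.0031,"y": 0,"z": -0.01,"rx": 0,"ry": 0.035,"rz": 0,"gripper": 0},
    {"x": -0.0031,"y": 0,"z": -0.01,"rx": 0,"ry": 0.035,"rz": 0,"gripper": 0},
    {"x": -0.0031,"y": 0,"z": -0.0091,"rx": 0,"ry": 0.035,"rz": 0,"gripper": 0},
    {"x": -0.0032,"y": 0,"z": -0.0087,"rx": 0,"ry": 0.035,"rz": 0,"gripper": 0}
  ],
  "force": 60
}}

```text
clock: 4.35
ee_pos: [0.5684, 0.0476, 0.0785]
tool_rot: [[-0.009, 1.0, -0.001], [0.984, 0.009, 0.175], [0.175, 0.001, -0.984]]
ft_force: [-0.7, -0.6, -2.6]
opening: 0.0345
```

```bash
python3 - <<'E'
from plan import *
from cell import *
import cv2
p,r,s=now();print(s['clock'],p,s['ft_force'],s['torque'],s['opening'])
a=capture('side')[80:310,170:340];b=capture('wrist')
a=cv2.resize(a,None,fx=2.2,fy=2.2);b=cv2.resize(b,None,fx=.8,fy=.8)
o=np.zeros((506,374+410,3),np.uint8);o[:a.shape[0],:374]=a;o[:b.shape[0],374:374+b.shape[1]]=b
cv2.imwrite('pics/t1.png',o)
E
```

```text
4.35 [0.56840864 0.04763209 0.07848217] [-0.72541164 -0.63546143 -2.64206185] [-0.12582684  0.02892404  0.04810678] 0.03451435413970103
```

View pics/t1.png

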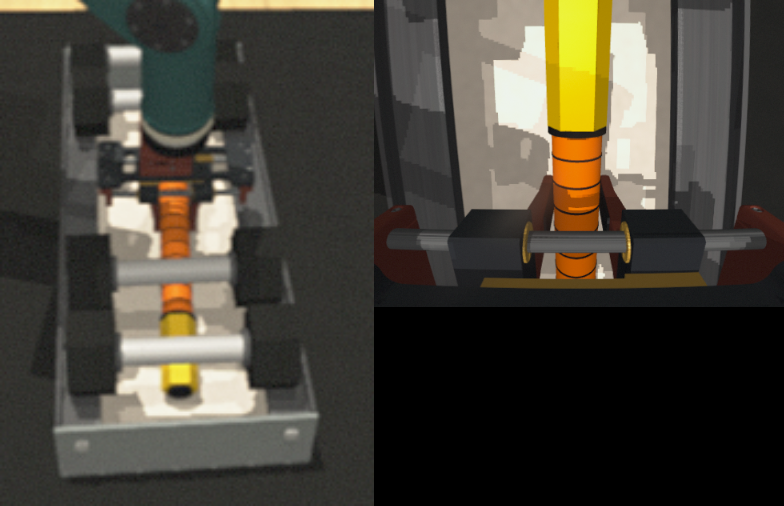

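The stick is held (force ≈ its weight) and turning with the tool. In the side view its low end is at (180, 390), under handle b and clear of it. Continuing the tilt.

Request:
{"fn": "send_rows", "kwargs": {
  "series": [
    {"x": -0.0031,"y": 0,"z": -0.0088,"rx": 0,"ry": 0.035,"rz": 0,"gripper": 0},
    {"x": -0.0022,"y": 0,"z": -0.0087,"rx": 0,"ry": 0.035,"rz": 0,"gripper": 0},
    {"x": -0.0005,"y": 0,"z": -0.0084,"rx": 0,"ry": 0.035,"rz": 0,"gripper": 0},
    {"x": -0.0005,"y": 0,"z": -0.0084,"rx": 0,"ry": 0.035,"rz": 0,"gripper": 0},
    {"x": -0.0005,"y": 0,"z": -0.0084,"rx": 0,"ry": 0.035,"rz": 0,"gripper": 0}
  ]
}}

```text
clock: 4.87
ee_pos: [0.5679, 0.0311, 0.1177]
tool_rot: [[-0.008, 1.0, -0.004], [0.939, 0.009, 0.343], [0.343, -0.001, -0.939]]
ft_force: [-0.1, 0.9, -2.6]
opening: 0.0351
```

Request:
{"fn": "send_rows", "kwargs": {
  "series": [
    {"x": 0,"y": 0,"z": 0,"rx": 0,"ry": 0,"rz": 0,"gripper": 0},
    {"x": 0,"y": 0,"z": 0,"rx": 0,"ry": 0,"rz": 0,"gripper": 0},
    {"x": 0,"y": 0,"z": 0,"rx": 0,"ry": 0,"rz": 0,"gripper": 0}
  ]
}}

```text
clock: 5.12
ee_pos: [0.5677, 0.0313, 0.1173]
tool_rot: [[-0.008, 1.0, -0.004], [0.94, 0.009, 0.342], [0.342, -0.001, -0.94]]
ft_force: [-0.8, -0.2, -1.2]
opening: 0.0353
```

```bash
python3 - <<'E'
from plan import *
from cell import *
import cv2
p,r,s=now();print(s['clock'],p,s['ft_force'],s['torque'],s['opening'],s['tool_rot'])
a=capture('side')[80:310,170:340];b=capture('top')[130:280,90:400]
a=cv2.resize(a,None,fx=2.2,fy=2.2);b=cv2.resize(b,None,fx=1.3,fy=1.3)
o=np.zeros((506,374+410,3),np.uint8);o[:a.shape[0],:374]=a;o[:b.shape[0],374:374+b.shape[1]]=b
w=cv2.resize(capture('wrist'),None,fx=.8,fy=.8);o[200:506,374:374+410]=w[:306,:410]
cv2.imwrite('pics/t2.png',o)
E
```

```text
5.1167 [0.56767211 0.03125938 0.11734318] [-0.79454618 -0.17416973 -1.20169114] [-0.21427942  0.01328589  0.00854669] 0.03532631546882211 [[-0.00816457  0.99995719 -0.00435309]
 [ 0.93980024  0.00916048  0.34160151]
 [ 0.34162677 -0.00130201 -0.9398348 ]]
```

View pics/t2.png

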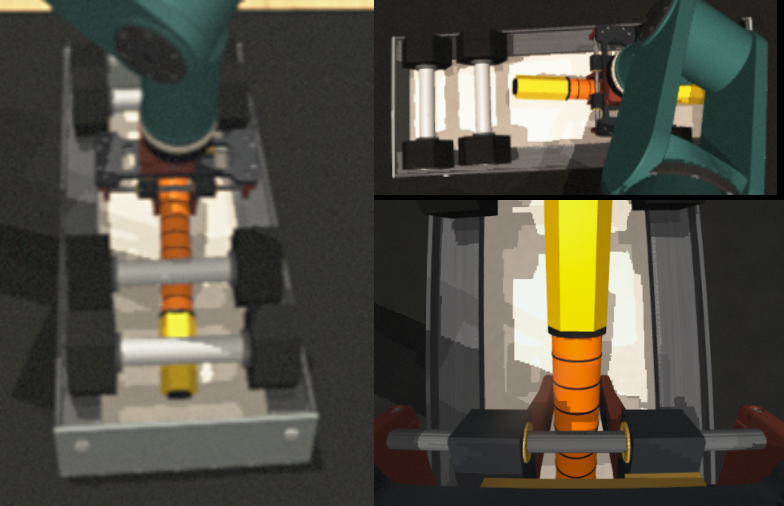

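The wrist view shows the collar at the same row as before, so the stick hasn't slipped. The top view puts the raised end at y≈0.166, as expected for z≈0.157. Now I'll draw it along its slant.

Request:
{"fn": "send_rows", "kwargs": {
  "series": [
    {"x": 0.02,"y": 0,"z": 0,"rx": 0,"ry": 0,"rz": 0,"gripper": 0},
    {"x": 0.028,"y": 0,"z": 0,"rx": 0,"ry": 0,"rz": 0,"gripper": 0},
    {"x": 0.028,"y": 0,"z": 0,"rx": 0,"ry": 0,"rz": 0,"gripper": 0},
    {"x": 0.028,"y": 0,"z": 0,"rx": 0,"ry": 0,"rz": 0,"gripper": 0},
    {"x": 0.028,"y": 0,"z": 0,"rx": 0,"ry": 0,"rz": 0,"gripper": 0}
  ]
}}

```text
clock: 5.68
ee_pos: [0.5665, 0.1564, 0.1635]
tool_rot: [[-0.008, 1.0, -0.004], [0.94, 0.009, 0.342], [0.342, -0.001, -0.94]]
ft_force: [0.5, 0.9, -2.8]
opening: 0.0348
```

Request:
{"fn": "send_rows", "kwargs": {
  "series": [
    {"x": 0.028,"y": 0,"z": 0,"rx": 0,"ry": 0,"rz": 0,"gripper": 0},
    {"x": 0.01,"y": 0,"z": 0,"rx": 0,"ry": 0,"rz": 0,"gripper": 0},
    {"x": 0,"y": 0,"z": 0,"rx": 0,"ry": 0,"rz": 0,"gripper": 0}
  ]
}}

```text
clock: 5.93
ee_pos: [0.5664, 0.193, 0.1772]
tool_rot: [[-0.012, 1.0, -0.003], [0.939, 0.012, 0.343], [0.343, 0.001, -0.939]]
ft_force: [0.1, -0.3, -2.6]
opening: 0.0352
```

```bash
python3 - <<'E'
from plan import *
from cell import *
import cv2
p,r,s=now();print(s['clock'],p,s['ft_force'],s['torque'],s['opening'],s['joints'])
a=capture('side')[60:310,170:340];b=capture('top')[130:280,90:400]
a=cv2.resize(a,None,fx=2,fy=2);b=cv2.resize(b,None,fx=1.3,fy=1.3)
o=np.zeros((506,374+410,3),np.uint8);o[:a.shape[0],:a.shape[1]]=a;o[:b.shape[0],374:374+b.shape[1]]=b
w=cv2.resize(capture('wrist'),None,fx=.8,fy=.8);o[200:506,374:374+410]=w[:306,:410]
cv2.imwrite('pics/t3.png',o)
E
```

```text
5.9333 [0.56642538 0.1929857  0.17721841] [ 0.14378394 -0.28792724 -2.59380413] [-0.24901398  0.064166   -0.00993002] 0.03520220733471947 [ 1.49303539e-03  4.13573015e-01  1.67253784e+00  3.96756028e-01
  1.09190518e+00 -2.02395879e-01]
```

View pics/t3.png

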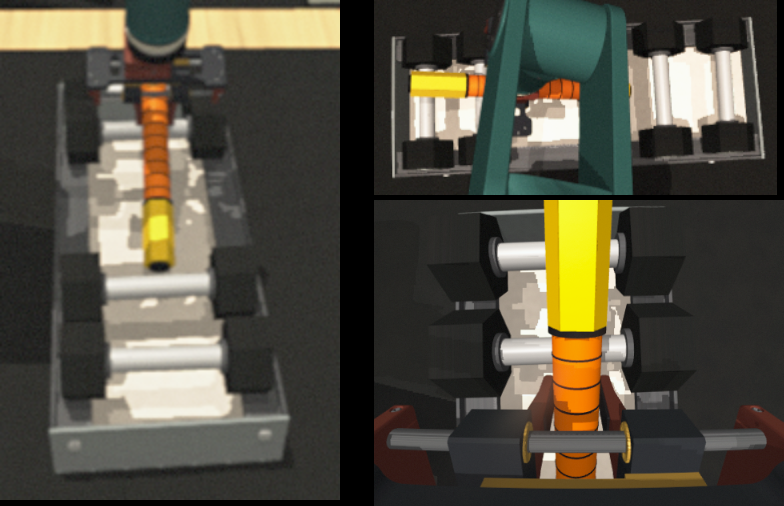

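The stick's low end (side view 158, 268; top view 630, 90) is clear of handle b, and the dumbbells are where they were. Now I'll lift straight up.

Request:
{"fn": "send_rows", "kwargs": {
  "series": [
    {"x": 0.007,"y": 0,"z": -0.019,"rx": 0,"ry": 0,"rz": 0,"gripper": 0},
    {"x": 0.009,"y": 0,"z": -0.025,"rx": 0,"ry": 0,"rz": 0,"gripper": 0},
    {"x": 0.009,"y": 0,"z": -0.025,"rx": 0,"ry": 0,"rz": 0,"gripper": 0},
    {"x": 0.009,"y": 0,"z": -0.025,"rx": 0,"ry": 0,"rz": 0,"gripper": 0},
    {"x": 0.009,"y": 0,"z": -0.025,"rx": 0,"ry": 0,"rz": 0,"gripper": 0}
  ]
}}

```text
clock: 6.5
ee_pos: [0.5665, 0.1883, 0.3031]
tool_rot: [[-0.006, 1.0, -0.004], [0.94, 0.007, 0.342], [0.342, -0.002, -0.94]]
ft_force: [1.1, -0.5, -3.0]
opening: 0.0353
```

Request:
{"fn": "send_rows", "kwargs": {
  "series": [
    {"x": 0.007,"y": 0,"z": -0.019,"rx": 0,"ry": 0,"rz": 0,"gripper": 0},
    {"x": 0.003,"y": 0,"z": -0.008,"rx": 0,"ry": 0,"rz": 0,"gripper": 0},
    {"x": 0,"y": 0,"z": 0,"rx": 0,"ry": 0,"rz": 0,"gripper": 0},
    {"x": 0,"y": 0,"z": 0,"rx": 0,"ry": 0,"rz": 0,"gripper": 0},
    {"x": 0,"y": 0,"z": 0,"rx": 0,"ry": 0,"rz": 0,"gripper": 0}
  ]
}}

```text
clock: 6.92
ee_pos: [0.5658, 0.1896, 0.3296]
tool_rot: [[-0.007, 1.0, -0.006], [0.94, 0.008, 0.342], [0.342, -0.003, -0.94]]
ft_force: [-0.0, 0.7, -3.0]
opening: 0.0349
```

Request:
{"fn": "send_rows", "kwargs": {
  "series": [
    {"x": 0,"y": 0,"z": 0,"rx": 0,"ry": 0,"rz": 0,"gripper": 0},
    {"x": 0,"y": 0,"z": 0,"rx": 0,"ry": 0,"rz": 0,"gripper": 0},
    {"x": 0,"y": 0,"z": 0,"rx": 0,"ry": 0,"rz": 0,"gripper": 0},
    {"x": 0,"y": 0,"z": 0,"rx": 0,"ry": 0,"rz": 0,"gripper": 0},
    {"x": 0,"y": 0,"z": 0,"rx": 0,"ry": 0,"rz": 0,"gripper": 0}
  ]
}}

```text
clock: 7.33
ee_pos: [0.5666, 0.1903, 0.3314]
tool_rot: [[-0.008, 1.0, -0.004], [0.939, 0.009, 0.343], [0.343, -0.001, -0.939]]
ft_force: [0.4, -0.1, -2.7]
opening: 0.0348
```

```bash
python3 - <<'E'
from plan import *
from cell import *
import cv2
p,r,s=now();print(s['clock'],p,s['ft_force'],s['torque'],s['opening'],s['tool_rot'])
a0=capture('side');cv2.imwrite('pics/side4.png',a0);a=a0[0:310,130:340];b0=capture('top');b=b0[130:280,60:400];cv2.imwrite('pics/top4.png',b0)
a=cv2.resize(a,None,fx=1.6,fy=1.6);b=cv2.resize(b,None,fx=1.2,fy=1.2)
o=np.zeros((506,374+410,3),np.uint8);o[:a.shape[0],:a.shape[1]]=a;o[:b.shape[0],374:374+b.shape[1]]=b
w=cv2.resize(capture('wrist'),None,fx=.8,fy=.8);o[200:506,374:374+410]=w[:306,:410]
cv2.imwrite('pics/t4.png',o)
E
```

```text
7.3333 [0.56663574 0.190345   0.33144193] [ 0.43307176 -0.11567018 -2.65183305] [-0.2243556   0.08676388 -0.03766181] 0.03479501468323023 [[-8.39831560e-03  9.99957984e-01 -3.67415811e-03]
 [ 9.39378920e-01  9.14893479e-03  3.42758721e-01]
 [ 3.42777935e-01 -5.72830760e-04 -9.39416287e-01]]
```

View pics/t4.png

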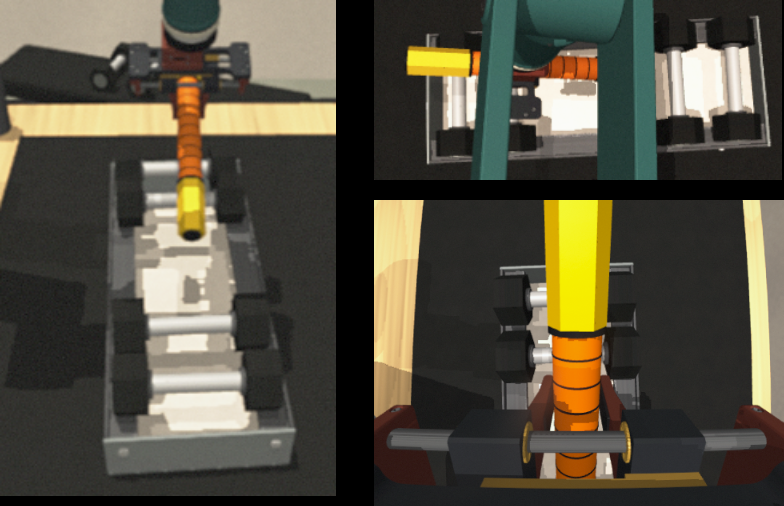

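The stick hangs well above the dumbbells at about 20°. Its low end is at (190, 236) in the side crop, and handle b is at the same pixel as at the start. One numeric check, then hand in.

```bash
python3 - <<'E'
from h import *
from cell import robot
o,d=ray('side',(130+191/1.6,233/1.6));q=o+d*(.566-0+0)*0
# intersect with vertical plane y=low end predicted
y=.1903-.24*.939+.0096*.343
q=o+d*(y-o[1])/d[1];print('low end',y,q)
if q[2]>.2: print(robot.sign_off())
E
```

```text
low end -0.03176719999999998 [ 0.569  -0.0318  0.2497]
the job is handed in; nothing more can be done
None
```

The stick is out of the rack and held still in the gripper above the dumbbells, and the job was handed in at about 7.5 s. The sign-off gives no verdict, so the checks below are my own.

**What I did:**
- I located the stick with the top and side cameras plus one wrist look.
- I gripped it about 50 mm to the +y side of its middle and tilted it 20°, with the low end staying under handle b.
- I then drew it out about 170 mm along its slant, over handle c, and lifted it about 150 mm.

**Tipping step:** the raised end should have been at about 157 mm, against the 140 mm required, and the low end at about 27 mm. Those heights come from the arm's pose. The top view of the raised end matched.

**Last checks:**
- **Height:** the low end is at about 240 mm from the arm's pose and 250 mm from the side camera, and the other end is higher. The limit is 180 mm.
- **Grip:** the jaws stand at 35 mm on the stick at 60 N, and the load of 2.7 N is roughly the stick's weight. The wrist views show no slip.
- **Dumbbells:** they looked unmoved in the pictures; I compared only handle b by pixel, and it matched to within a pixel.

**What went wrong:** my first move calls were refused because the rows left out some values. The arm did not move, and I resent them complete.

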